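# Latch the glue-up press on a mended box lid

### The job

A mended wooden lid lies in the small green glue-up press. Swing the orange-handled toggle clamp over onto the lid to hold it, then, with the clamp still on, push the red lever paddle down by feel until its catch clicks and holds it by itself, stopping gently when it meets the rubber bumper instead of forcing it. Then swing the toggle clamp fully back open, leaving the lid in its nest under the latched lever, without touching the clear guard or disturbing anything else.

Things in the scene. Friction and masses are not known exactly. Their poses are not given: they have to be found in the camera images.
- press: The press: green steel base plate, 320 x 340 x 12 mm (x -150 to +170, y -210 to +130 mm in this frame), bolted to the table. Origin on the table; +x points from the lever's paddle to the lever's hinge at the back, +y left, z up. Level; position and yaw differ each time. 'Press frame' offsets are from here.
- paddle_top (a point): Centre of the top face of the red paddle (56 mm along the lever, 60 mm wide) at the lever's free end; 139 mm above the table at rest, 80 to 112 mm latched. Pushing takes 2 to 6 N, rising to 12 N at most while the catch is forced aside; the force drops well before the click: go on. About 4 mm past the click a bumper stops the lever, force climbing 2 to 6 N per mm: 17 N means it has clicked.
- lever (a joint): Lever angle, rad: 0 up at rest (paddle end 0.2 rad above level), growing as it is pushed down; released before the click it springs back to 0. The brass catch at its left is set to a new, unmeasured height each time: it clicks somewhere between 0.13 and 0.28 rad and then holds the lever there, within 0.01 rad. The range ends at 0.36 rad.
- lever_hinge (a point): Axis of the sprung steel lever, at press frame x = +100, y = 0, z = 80 mm. The lever runs from here to press -x at y = 0; the paddle's top centre is 215 mm along the lever from here and 17 mm above the lever's centre line.
- foot: Sprung round rubber foot, 40 mm across, under the lever 100 mm from its hinge; it comes down on the middle of the lid and presses it with 3 to 7 N when the lever is latched. Origin at the centre of its underside.
- clamp (a joint): Toggle clamp angle, rad: 0 open (arm upright, handle level, pointing to press -y), 1.6 closed (arm level on the lid, handle upright). It turns about an axis along press x. A spring drives it from its centre, 0.8 rad, to the nearer end with up to about 0.3 N m: past the centre it snaps over and stays.
- clamp_pivot (a point): Axis of the toggle clamp, 50 mm above the table, at press frame x = -20, y = -150 mm, beside the lid's end. The steel cheeks either side of it are 30 mm apart overall along x and reach 56 mm above the table.
- clamp_arm_end (a point): Free end of the clamp's steel arm (14 mm wide along x, 12 mm thick), 71 mm from the pivot. Open: straight above the pivot, 121 mm above the table. Closed: 71 mm to +y of the pivot, its rubber tip 65 mm from the pivot on the lid.
- clamp_handle_end (a point): Free end of the clamp's handle, an orange round grip 18 mm across from 40 to 100 mm from the pivot, at a right angle to the arm. Open: level, 100 mm to the press's -y of the pivot. Closed: straight above the pivot, 150 mm above the table.
- lid: Mended box lid of pale wood, 80 (press x) x 180 (press y) x 16 mm, 160 g, loose between low steel stops on the base plate, which is 12 mm high. Origin at the centre of its underside, near press frame x = 0, y = -20 mm.
- guard: Clear plastic guard with a yellow rim, level over the lever on two posts at the back; do not touch. Underside 222 mm above the table, covering press x -108 to +160, y -35 to +70 mm: its front edge is over the paddle, so an upright tool on the paddle would strike it. Come from the robot's side, tilted about 30 degrees. Origin as the press's.
- glue_jar: Bystander: glue jar with a yellow cap, 44 mm across, 50 mm high, standing on the base plate left of the catch. Origin under its centre.
- brush: Bystander: brush lying on the table.
- screwdriver: Bystander: screwdriver lying on the table.
- hammer: Bystander: hammer lying on the table.
- mug: Bystander: blue mug, 80 mm across, 90 mm high.
- tin: Bystander: yellow tin, 90 mm across, 100 mm high.
- spare_lid: Bystander: dark wooden lid, 80 x 180 x 16 mm, lying on the table.
There are look-alikes about, which are no part of the job. What is shaped like the lid but purple or turquoise is not meant.

How it is judged:
On the way, in this order (a step that is already met when the one before it is completed fails the run):
1. the toggle clamp is closed on the lid, the lever still up (value of joint clamp above 1.5 rad and value of joint lever below 0.03 rad), for 0.2 s.
2. with the clamp still closed, the lever stays down on the lid with no finger on the press (value of joint clamp above 1.5 rad and value of joint lever above 0.115 rad and velocity of joint lever between -0.05 and 0.05 rad/s and contact force between the fingers and press below 0.3 N and contact force between foot and lid above 0.8 N), for 0.3 s.
At the end, for the whole second after the job is handed in: Lever held down by its catch (angle over 0.115 rad, still, no finger on the press), foot pressing the lid, toggle clamp open (below 0.15 rad), lid at rest flat in its nest, within 8 mm along press x and 10 mm along press y of press frame (0, -20 mm) (value of joint lever above 0.115 rad and velocity of joint lever between -0.05 and 0.05 rad/s and contact force between the fingers and press below 0.3 N and contact force between foot and lid above 0.8 N and value of joint clamp below 0.15 rad and x of lid in the frame of press between -0.008 and 0.008 m and y of lid in the frame of press between -0.03 and -0.01 m and z of lid in the frame of press below 0.016 m and linear speed of lid below 0.02 m/s); the robot touches nothing.
It fails at once if the fingers push any part of the press harder than 30 N (contact force between the fingers and press above 30 N).
It fails at once if the clear guard is touched with more than 2 N (contact force between any of the arm, the fingers and guard above 2 N).
It fails at once if a bystander is moved more than 30 mm (distance of any of glue_jar, brush, screwdriver, hammer, mug, tin, spare_lid from where it was at the start of the episode above 0.03 m).
It also fails if it takes over 53 s, if anything falls off the work surface, if the arm or the gripper's body presses on something with over 40 N, if the wrist force passes 120 N, or if a joint passes its speed limit or range.

### The arm

A 6-joint arm with a two-finger parallel gripper is mounted at the origin on the work surface. World frame = base frame: x ahead of the robot, y to its left, z up, the work surface at z = 0. Lengths are in m, angles in rad, forces in N, time in s.
With the tool pointing down it reaches from about 0.35 to 0.875 m from the base axis. Payload 4.2 kg.
Tool frame: the origin (TCP) lies on the front face of the gripper's body, between the roots of the fingers; the fingertips stand ahead of it and the grasp point (between the pads) lies 51 mm ahead of it (r.nose_length is the z of the fingertips in the tool frame, in m); z points along the fingers, y is the line along which they close (so a half turn about z gives the same grasp; the last joint's range is limited). The gripper opens to 87 mm and grips with 3 to 60 N. Pads are 19 mm wide; open, the fingers measure 117 mm over their backs; the gripper's body (75 mm by 190 mm) begins 51 mm behind the grasp point.
Start: joints at [-0.896, 0.385, 0.008, 0, -1.194, -0.259], TCP at [0.252, -0.572, 0.292] pointing down, gripper open.
Joint ranges: [-3.14, 3.14], [-1.21, 2.06], [-1.07, 1.41], [-3.16, 2.05], [-2.99, -0.16], [-3.1, 3.1]. Speed limits (rad/s): [2.79, 2.79, 3.14, 3.14, 3.14, 3.14].

### API

Orientations are given as a unit quaternion [w, x, y, z].
In Python, from cell import r, viewer gives the robot as it stands.
- The arm moves only by the shell command python3 -m creep 'ROWS'. ROWS is JSON, a list of rows, each a list of 7 numbers: the turn, a rotation vector about the tool's x, y, z in units of 6 degrees (1.0 is 6 degrees), then the shift along the tool's x, y, z in units of 40 mm (1.0 is 40 mm), then the opening, from 0 (shut) to 1 (fully open). A call has 1 to 5 rows; each row shifts and turns the commanded pose from where the row before left it, along the tool's axes as they then stand; what a row does not reach is not made up. A row lasts 1/12 s, in which the tool goes at most 41.7 mm and 7.16 degrees, less where a joint would pass 70% of its speed; a pose out of reach is approached as far as the arm can. A call is refused whole if a number of a shift passes 1 or a number of a turn 1, either way. A call with a gripper value outside its range is refused whole. The fingers move at their own pace and stop on an object; the grip force is fixed at half the most. Time passes only in rows, so rows that do not move let the fingers close. It gives the time, the measured TCP pose, the force, the opening and the grip force at its end, in the units of the state.
- r.state(): the state, without advancing time (a new reading comes with each control period).
- viewer.snapshot(name): name is "side" or "top"; returns a dict with "pixels" (420x560x3 uint8, red, green, blue), "intrinsics" (3x3 intrinsics, pixels), "rvec" (rotation vector, rad) and "tvec" (3), from world to camera coordinates, as OpenCV has them. Camera axes: x right, y down, z forward; pixel columns grow to the right and rows downward; lengths in m; the calibration is good to about 2 mm. A picture is of the moment at which its call begins. There is no depth.
- r.sign_off(): hands the job in; it is judged then, once.
The state is a dict: "clock": time; "joint_positions": joint angles; "qvel": joint speeds; "tau": joint torques, N m; "tool_pos": TCP position; "tool_rot": TCP orientation; "force": force on the tool from outside, world axes, zero at the start; "wrist_torque": the same for the moment, N m; "width": finger opening in m; "gripper_force": force on a finger pad.
Only numpy, scipy, OpenCV 4.12 (cv2) and the standard library are available. Lean on these libraries where they do the work, as an engineer would, in place of code of your own. Each camera call takes 0.05 s, during which the arm holds its last target. There are 200 camera calls.

## Working session

There is one attempt and no reset: what is moved stays moved. The work goes in short steps, Python scripts to look and compute and a shell command to move; the robot and the scene stay as the last step left them, time stands still between calls to the robot, and variables do not carry over. Pictures are saved under pics/ and viewed, at most 10 in all, crops included, and the job is handed in when it is done.

```bash
ls; mkdir -p pics; python3 - <<'E'
from cell import r, viewer
import cv2,numpy as np
for n in("side","top"):
    s=viewer.snapshot(n); cv2.imwrite(f"pics/{n}0.png",s["pixels"][:,:,::-1]); np.savez(f"pics/{n}0.npz",**s)
    R=cv2.Rodrigues(np.array(s["rvec"]))[0]; print(n,-R.T@np.array(s["tvec"]).ravel(), R[2], s["intrinsics"][0][0])
print(r.state(), r.nose_length)
E
```

```text
pics
side [0.09604926 1.08266405 1.19128688] [ 0.28324317 -0.67570987 -0.68058025] 484.92078162216376
top [0.41622504 0.02262117 1.27001271] [ 0.12446579 -0.02447848 -0.99192191] 395.2888056711192
{'clock': 0.1, 'joint_positions': array([-8.96442621e-01,  3.85489683e-01,  6.80041257e-03, -4.51154853e-04,
       -1.19404605e+00, -2.58574260e-01]), 'qvel': array([-0.00085302, -0.00011903,  0.00197091,  0.00056221,  0.00038152,
       -0.00053379]), 'tau': array([-3.29915474e-04, -3.91691315e+01,  1.87935144e+01,  4.23187494e+00,
        1.34800893e-02, -6.39401560e-05]), 'tool_pos': array([ 0.25228901, -0.57138135,  0.29127527]), 'tool_rot': array([-2.48736736e-04, -2.06314017e-01,  9.78485331e-01,  9.60215964e-04]), 'force': array([1.21986864, 0.36994036, 0.63615362]), 'wrist_torque': array([-0.04434982, -0.01545856,  0.00922986]), 'gripper_force': 0.0, 'width': 0.08675590849320365} 0.0697
```

View pics/side0.png

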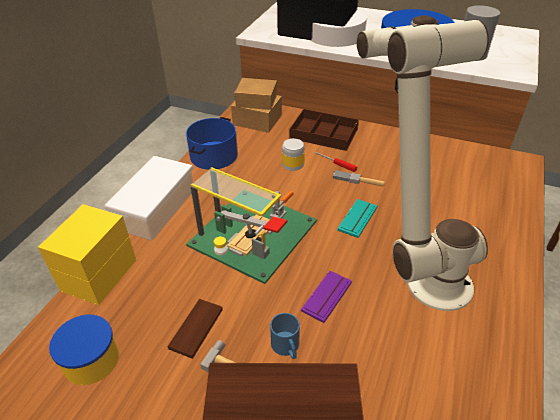

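View pics/top0.png

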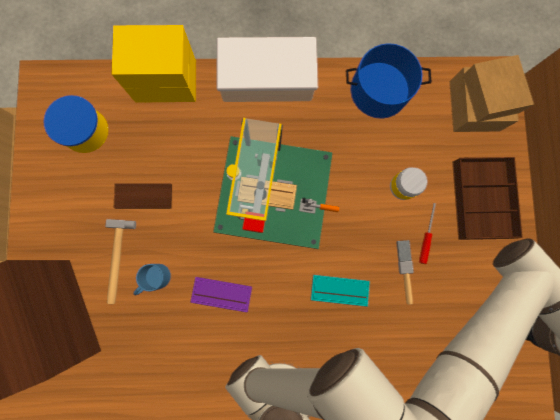

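The pictures show the press with its plate corners in the top view near (231,137), (331,153), (321,248) and (214,232). The paddle is at (254,224), the orange handle at (327,208) and the guard is over the lever. In the side view the paddle is at (274,225) and the handle at (287,197).

```bash
cat > h.py <<'E'
import cv2,numpy as np
from scipy.spatial.transform import Rotation as Ro
def load(n): return dict(np.load(n))
def cam(s):
    R=cv2.Rodrigues(np.array(s["rvec"]))[0]; return np.array(s["intrinsics"]),R,np.array(s["tvec"]).ravel()
def ray(s,p):
    K,R,t=cam(s); d=R.T@np.linalg.solve(K,[p[0],p[1],1]); return -R.T@t,d/np.linalg.norm(d)
def onz(s,p,z):
    c,d=ray(s,p); return c+d*(z-c[2])/d[2]
def tri(s1,p1,s2,p2):
    A=np.zeros((3,3));b=np.zeros(3);L=[ray(s1,p1),ray(s2,p2)]
    for c,d in L: M=np.eye(3)-np.outer(d,d);A+=M;b+=M@c
    x=np.linalg.solve(A,b); return x,[np.linalg.norm((np.eye(3)-np.outer(d,d))@(x-c)) for c,d in L][0]*2
def proj(s,X):
    return cv2.projectPoints(np.array(X,float).reshape(-1,3),np.array(s["rvec"]),np.array(s["tvec"]),np.array(s["intrinsics"]),None)[0].reshape(-1,2)
def mask(s,lo,hi,box=None):
    m=cv2.inRange(cv2.cvtColor(np.asarray(s["pixels"]),cv2.COLOR_RGB2HSV),lo,hi)
    if box: k=np.zeros_like(m);k[box[1]:box[3],box[0]:box[2]]=255;m&=k
    return m
def big(m):
    c=max(cv2.findContours(m,cv2.RETR_EXTERNAL,cv2.CHAIN_APPROX_NONE)[0],key=cv2.contourArea);M=cv2.moments(c)
    return c,np.array([M["m10"],M["m01"]])/M["m00"]
E
python3 - <<'E'
from h import *
T,S=load("pics/top0.npz"),load("pics/side0.npz")
out={}
for s,n,box in((T,"top",(200,110,345,260)),(S,"side",(175,165,330,290))):
    m=mask(s,(65,60,30),(90,255,200),box)
    pts=cv2.findNonZero(m); hull=cv2.convexHull(pts)
    q=cv2.approxPolyN(hull,4,ensure_convex=True).reshape(-1,2) if hasattr(cv2,"approxPolyN") else None
    P=np.array([onz(s,p,.012) for p in q]); print(n,q.tolist(),P.round(4).tolist())
    print([np.linalg.norm(P[i]-P[i-1]).round(3) for i in range(4)],P.mean(0))
    for k,lo,hi in(("red",(0,180,120),(4,255,255)),("orange",(8,170,150),(16,255,255))):
        try:
            c,ce=big(mask(s,lo,hi,box)); rc=cv2.minAreaRect(c); out[n,k]=ce; print(n,k,ce,rc,cv2.contourArea(c))
        except Exception as e: print(n,k,e)
for k in("red","orange"):
    if ("side",k) in out and ("top",k) in out: print(k,tri(T,out["top",k],S,out["side",k]))
for s,n,b in((T,"top",(200,110,350,260)),(S,"side",(175,160,330,290))):
    c=s["pixels"][b[1]:b[3],b[0]:b[2],::-1]; cv2.imwrite(f"pics/{n}0c.png",cv2.resize(c,None,fx=2.6,fy=2.6,interpolation=cv2.INTER_CUBIC))
a=cv2.imread("pics/top0c.png");b=cv2.imread("pics/side0c.png");h=max(a.shape[0],b.shape[0])
cv2.imwrite("pics/both.png",np.hstack([np.pad(x,((0,h-x.shape[0]),(0,0),(0,0))) for x in(a,b)]))
E
```

```text
top [[318, 248], [214, 231], [231, 137], [331, 153]] [[0.4518, -0.134, 0.012], [0.5118, 0.1953, 0.012], [0.8193, 0.14, 0.012], [0.7611, -0.1868, 0.012]]
[np.float64(0.314), np.float64(0.335), np.float64(0.312), np.float64(0.332)] [0.63599137 0.00361352 0.012     ]
top red [253.09425878 224.97257926] ((253.08106994628906, 225.01351928710938), (19.892276763916016, 11.179131507873535), 9.462322235107422) 194.5
top orange [271.66480359 185.0032956 ] ((272.0, 184.5), (149.0, 144.0), 90.0) 21291.0
side [[264, 283], [186, 245], [237, 187], [317, 219]] [[0.5052, 0.206, 0.012], [0.8143, 0.1514, 0.012], [0.7859, -0.1896, 0.012], [0.444, -0.1307, 0.012]]
[np.float64(0.342), np.float64(0.314), np.float64(0.342), np.float64(0.347)] [0.63736436 0.00929653 0.012     ]
side red [274.62181179 224.00351803] ((274.75140380859375, 223.77626037597656), (13.156306266784668, 20.663578033447266), 41.987213134765625) 189.5
side orange [264.42618952 234.30602717] ((252.0, 227.0), (124.0, 154.0), 90.0) 8746.5
red (array([0.52070976, 0.06723365, 0.13675719]), np.float64(0.006342301208280849))
orange (array([0.62630887, 0.00157058, 0.00217169]), np.float64(0.0667885363861803))
```

View pics/both.png

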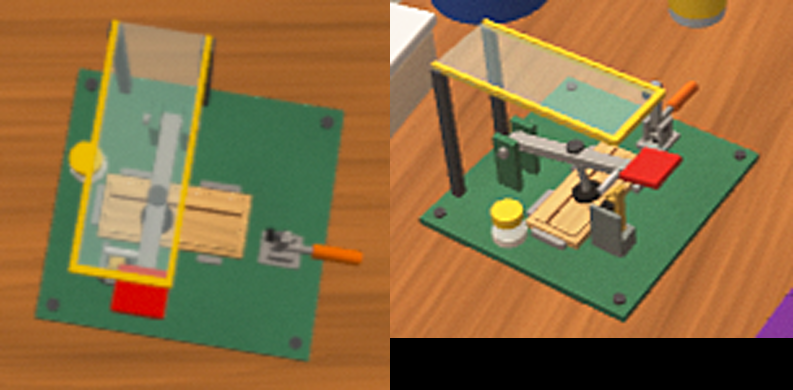

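The press yaw is about -10°, with its origin near (0.633, 0.046). Next I'll triangulate the handle end and paddle corners as a check and compute the first moves.

```bash
cat >> h.py <<'E'
YAW=np.deg2rad(-9.95); ORG=np.array([.633,.0455,0]); RP=Ro.from_euler("z",YAW)
def w(p): return ORG+RP.apply(np.array(p,float))          # press mm->world: pass metres
def pf(X): return RP.inv().apply(np.array(X)-ORG)
def rot(x,z):  # tool x,z axes given in press frame -> world Rotation
    x,z=np.array(x,float),np.array(z,float);z/=np.linalg.norm(z);x-=z*(x@z);x/=np.linalg.norm(x)
    return RP*Ro.from_matrix(np.column_stack([x,np.cross(z,x),z]))
def cur(st): q=st["tool_rot"]; return np.array(st["tool_pos"]),Ro.from_quat([q[1],q[2],q[3],q[0]])
def go(st,tip,R,nose):   # tip: press-frame fingertip goal
    p,R0=cur(st); t=w(tip)-R.apply([0,0,nose])
    print("tip now press mm",(pf(p+R0.apply([0,0,nose]))*1e3).round(1),"turn units",((R0.inv()*R).as_rotvec(degrees=True)/6).round(2),
     "| shift units in current axes",(R0.inv().apply(t-p)/.04).round(2),"in goal axes",(R.inv().apply(t-p)/.04).round(2))
E
python3 - <<'E'
from h import *; from cell import r
T,S=load("pics/top0.npz"),load("pics/side0.npz")
X={}
for s,n,box in((T,"top",(312,195,345,220)),(S,"side",(275,185,300,205))):
    hsv=cv2.cvtColor(s["pixels"],cv2.COLOR_RGB2HSV)
    m=mask(s,(6,215,190),(16,255,255),box); c,ce=big(m); x=c.reshape(-1,2); X[n,"h"]=ce; print(n,ce,x.min(0),x.max(0),len(x))
    c,_=big(mask(s,(0,180,120),(4,255,255),(200,150,345,260))); q=cv2.approxPolyN(c,4,ensure_convex=True).reshape(-1,2); print("red",q.tolist())
    m=mask(s,(24,150,150),(32,255,255),(200,150,245,250)); c,ce=big(m);X[n,"j"]=ce;print("jar",ce,len(c))
for k in"hj": P,e=tri(T,X["top",k],S,X["side",k]); print(k,P,e,pf(P))
print("expected px: handle mid,paddle front corners, plate corners")
L=[(-.02,-.22,.05),(-.02,-.25,.05)]+[(.1-.243*np.cos(.2)+.0034,y,.08+.243*np.sin(.2)+.0167) for y in(-.03,.03)]+[(a,b,.012) for a in(-.15,.17) for b in(-.21,.13)]
for s in(T,S): print(proj(s,[w(p) for p in L]).round(1).tolist())
st=r.state()
for x in((0,1,0),(0,-1,0)): go(st,(-.02,-.205,.16),rot(x,(0,0,-1)),r.nose_length)
E
```

```text
top [330.5106383  206.75177305] [321 204] [339 210] 40
red [[264, 221], [262, 232], [242, 229], [244, 218]]
jar [232.73082942 181.71517997] 166
side [287.16666667 195.16666667] [282 192] [292 199] 20
red [[288, 219], [276, 232], [262, 228], [272, 217]]
jar [219.43002545 240.18066158] 27
h [ 0.57638597 -0.1734821   0.04853772] 0.004386400470143612 [-0.01792486 -0.22547064  0.04853772]
j [0.67358984 0.1353243  0.06859926] 0.03079529651172924 [0.0244587  0.09548671 0.06859926]
expected px: handle mid,paddle front corners, plate corners
[[329.0, 207.7], [338.5, 209.2], [262.6, 232.5], [241.8, 229.2], [318.5, 248.9], [212.7, 232.3], [332.2, 152.1], [229.7, 135.9]]
[[286.3, 195.8], [290.5, 191.3], [286.4, 218.6], [276.4, 229.9], [316.1, 217.8], [264.1, 281.2], [242.3, 188.1], [184.9, 242.9]]
tip now press mm [-268.5 -673.3  221.6] turn units [ 1.000e-02 -2.000e-02  2.063e+01] | shift units in current axes [-11.67   6.28   1.55] in goal axes [11.71  6.21  1.54]
tip now press mm [-268.5 -673.3  221.6] turn units [ 0.02  0.01 -9.37] | shift units in current axes [-11.67   6.28   1.55] in goal axes [-11.71  -6.21   1.54]
```

```bash
python3 -m creep '[[0,0,0,-0.4,0.22,0,0],[0,0,0,-0.83,0.45,0,0],[0,0,0,-0.83,0.45,0,0],[0,0,0,-0.83,0.45,0,0],[0,0,0,-0.83,0.45,0,0]]' >/dev/null
python3 -m creep '[[0,0,0,-0.83,0.45,0,0],[0,0,0,-0.83,0.45,0,0],[0,0,0,-0.83,0.45,0,0],[0,0,0,-0.83,0.45,0,0],[0,0,0,-0.83,0.45,0,0]]' >/dev/null
python3 -m creep '[[0,0,0,-0.83,0.45,0,0],[0,0,0,-0.83,0.45,0,0],[0,0,0,-0.83,0.45,0,0],[0,0,-1,-0.4,0.22,0,0],[0,0,-1,0,0,0,0]]' >/dev/null
python3 -m creep '[[0,0,-1,0,0,0,0],[0,0,-1,0,0,0,0],[0,0,-1,0,0,0,0],[0,0,-1,0,0,0,0],[0,0,-1,0,0,0,0]]'
python3 -m creep '[[0,0,-1,0,0,0,0],[0,0,-1,0,0,0,0],[0,0,0,0,0,0,0]]'
python3 - <<'E'
from h import *; from cell import r
st=r.state(); print(st["joint_positions"].round(2)); go(st,(-.02,-.205,.095),rot((0,-1,0),(0,0,-1)),r.nose_length)
E
```

```text
clock: 1.77
tool_pos: [0.5516, -0.184, 0.2916]
tool_rot: [-0.0, -0.546, 0.838, 0.0]
force: [0.4, 0.5, -0.3]
width: 0.0005
gripper_force: 0.0
clock: 2.02
tool_pos: [0.5516, -0.1841, 0.2917]
tool_rot: [-0.0, -0.629, 0.778, 0.0]
force: [1.0, -0.2, -0.1]
width: 0.0001
gripper_force: 0.0
[-0.04  0.31 -0.1  -0.   -1.16 -0.17]
tip now press mm [ -40.6 -240.2  222. ] turn units [ 0.01  0.   -0.35] | shift units in current axes [-0.9  -0.48  3.18] in goal axes [-0.88 -0.51  3.18]
```

```bash
python3 -m creep '[[0,0,-0.35,0,0,0,0],[0,0,0,-0.88,-0.51,0,0],[0,0,0,0,0,0.9,0],[0,0,0,0,0,0.9,0],[0,0,0,0,0,0.9,0]]'
python3 -m creep '[[0,0,0,0,0,0.45,0],[0,0,0,0,0,0,0]]'
python3 - <<'E'
from h import *; from cell import r,viewer
st=r.state(); go(st,(-.02,-.205,.095),rot((0,-1,0),(0,0,-1)),r.nose_length)
ims=[]
for n in("side","top"):
    s=viewer.snapshot(n); np.savez(f"pics/{n}1.npz",**s)
    c=proj(s,[w((-.02,-.15,.1))])[0].astype(int); a=s["pixels"][c[1]-75:c[1]+75,c[0]-65:c[0]+65,::-1]; ims.append(cv2.resize(a,(390,450),interpolation=cv2.INTER_CUBIC))
cv2.imwrite("pics/b1.png",np.hstack(ims))
E
```

```text
clock: 2.43
tool_pos: [0.5783, -0.1525, 0.1833]
tool_rot: [0.001, -0.641, 0.767, -0.0]
force: [-0.3, 0.6, -0.0]
width: 0.0
gripper_force: 0.0
clock: 2.6
tool_pos: [0.575, -0.1527, 0.1608]
tool_rot: [-0.004, -0.641, 0.768, 0.004]
force: [0.1, -0.3, -0.8]
width: 0.0009
gripper_force: 0.0
tip now press mm [ -23.7 -205.3   91.1] turn units [ 0.11 -0.01 -0.05] | shift units in current axes [-0.01 -0.07 -0.1 ] in goal axes [-0.01 -0.07 -0.1 ]
```

View pics/b1.png

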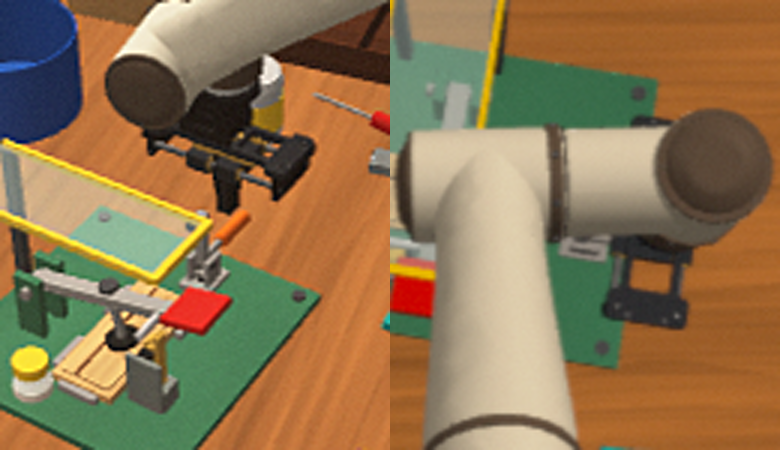

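The fingers hang beside the clamp, over the handle (tip at about (228,205) in the left crop). The arm's wrist link, with its end cap at (147,97) left and about (402,185) right, extends toward the guard. I'll check its height before moving on.

```bash
python3 - <<'E'
from h import *
T,S=load("pics/top1.npz"),load("pics/side1.npz")
def px(s,p,off): 
    c=proj(s,[w((-.02,-.15,.1))])[0].astype(int); return np.array([(p[0]-off)/3+c[0]-65,p[1]/3+c[1]-75])
ps=px(S,(147,97),0);pt=px(T,(400,185),390); P,e=tri(S,ps,T,pt); print(P,e,pf(P))
for q in((125,120),(150,140)): print(tri(S,px(S,q,0),T,pt))
E
```

```text
[0.57305103 0.06873339 0.39654909] 0.0112177725661338 [-0.06306174  0.01252543  0.39654909]
(array([0.58643734, 0.07280142, 0.36729431]), np.float64(0.005128722425970751))
(array([0.57695703, 0.06993588, 0.34748632]), np.float64(0.021851881583427896))
```

```bash
python3 -m creep '[[0.1,0,0,-0.5,-0.07,-0.1,0],[0,0,0,-0.3,0,0,0],[0,0,0,-0.2,0,0,0],[0,0,0,-0.2,0,0,0]]'
python3 -m creep '[[0,0,0,-0.2,0,0,0],[0,0,0,-0.2,0,0,0],[0,0,0,-0.2,0,0,0]]'
python3 - <<'E'
from h import *; from cell import r
st=r.state(); go(st,(-.02,-.107,.095),rot((0,-1,0),(0,0,-1)),r.nose_length)
E
```

```text
clock: 3.03
tool_pos: [0.5907, -0.1067, 0.1732]
tool_rot: [0.004, -0.643, 0.766, -0.006]
force: [0.0, -5.7, 3.6]
width: 0.0003
gripper_force: 3.3
clock: 3.28
tool_pos: [0.5934, -0.0833, 0.1714]
tool_rot: [0.003, -0.642, 0.767, -0.005]
force: [-1.1, -3.8, -0.4]
width: 0.0004
gripper_force: 1.8
tip now press mm [ -15.9 -133.8  101.7] turn units [-0.11 -0.01 -0.02] | shift units in current axes [-0.67  0.09  0.16] in goal axes [-0.67  0.08  0.17]
```

```bash
python3 -m creep '[[0,0,0,-0.2,0.04,0.1,0],[0,0,0,-0.2,0.04,0.06,0],[0,0,0,-0.2,0,0,0]]'
python3 - <<'E'
from h import *; from cell import r
st=r.state(); go(st,(-.02,-.107,.095),rot((0,-1,0),(0,0,-1)),r.nose_length)
E
python3 -m creep '[[0,0,0,-0.1,0,0,0],[0,0,0,0,0,0,0]]'
```

```text
clock: 3.53
tool_pos: [0.594, -0.0575, 0.1634]
tool_rot: [0.003, -0.642, 0.767, -0.003]
force: [-0.9, 0.2, -0.2]
width: 0.0006
gripper_force: 0.0
tip now press mm [ -20.  -108.1   93.7] turn units [-0.09  0.01 -0.03] | shift units in current axes [-0.03 -0.02 -0.03] in goal axes [-0.03 -0.02 -0.03]
clock: 3.7
tool_pos: [0.5956, -0.0532, 0.1639]
tool_rot: [0.004, -0.643, 0.766, -0.004]
force: [-0.3, 0.3, -1.0]
width: 0.0003
gripper_force: 0.0
```

```bash
python3 -m creep '[[0,0,0,0,0,-0.5,0],[0,0,0,0,0,-1,0],[0,0,0,0,0,-1,0],[0,0,0,0,0,-1,0],[0,0,0,0,0,-1,0]]'
python3 -m creep '[[0,0,0,0,0.5,-0.5,0],[0,0,0,0,1,0,0],[0,0,0,0,1,0,0],[0,0,0,0,1,0,0],[0,0,0,0,1,0,0]]'
python3 - <<'E'
from h import *; from cell import r,viewer
st=r.state(); n=r.nose_length; print(st["joint_positions"].round(2))
a=np.deg2rad(35);s_,c_=np.sin(a),np.cos(a)
for sg in(1,-1): go(st,(-.165,0,.22),rot((sg*c_,0,sg*s_),(s_,0,-c_)),n); go(st,(-.165,0,.22),rot((sg,0,0),(0,0,-1)),n)
ims=[]
for n in("side","top"):
    s=viewer.snapshot(n); np.savez(f"pics/{n}2.npz",**s)
    c=proj(s,[w((-.02,-.10,.08))])[0].astype(int); a=s["pixels"][c[1]-65:c[1]+65,c[0]-65:c[0]+65,::-1]; ims.append(cv2.resize(a,(390,390),interpolation=cv2.INTER_CUBIC))
cv2.imwrite("pics/b2.png",np.hstack(ims))
E
```

```text
clock: 4.12
tool_pos: [0.593, -0.0542, 0.346]
tool_rot: [0.004, -0.642, 0.766, -0.004]
force: [0.5, -0.3, -1.1]
width: 0.0005
gripper_force: 0.0
clock: 4.53
tool_pos: [0.4141, -0.0228, 0.3617]
tool_rot: [0.003, -0.642, 0.767, -0.004]
force: [-0.7, 0.5, 1.1]
width: 0.0007
gripper_force: 0.0
[ 0.34 -0.04 -0.35  0.01 -1.25 -0.52]
tip now press mm [-203.1 -105.   292. ] turn units [  4.5    4.49 -14.54] | shift units in current axes [-2.63  0.06  2.12] in goal axes [-1.24 -2.63  1.72]
tip now press mm [-203.1 -105.   292. ] turn units [ -0.08  -0.07 -15.03] | shift units in current axes [-2.63 -0.94  1.81] in goal axes [ 0.97 -2.63  1.8 ]
tip now press mm [-203.1 -105.   292. ] turn units [ 4.49 -4.49 14.48] | shift units in current axes [-2.63  0.06  2.12] in goal axes [1.24 2.63 1.72]
tip now press mm [-203.1 -105.   292. ] turn units [-0.07  0.08 14.97] | shift units in current axes [-2.63 -0.94  1.81] in goal axes [-0.97  2.63  1.8 ]
```

View pics/b2.png

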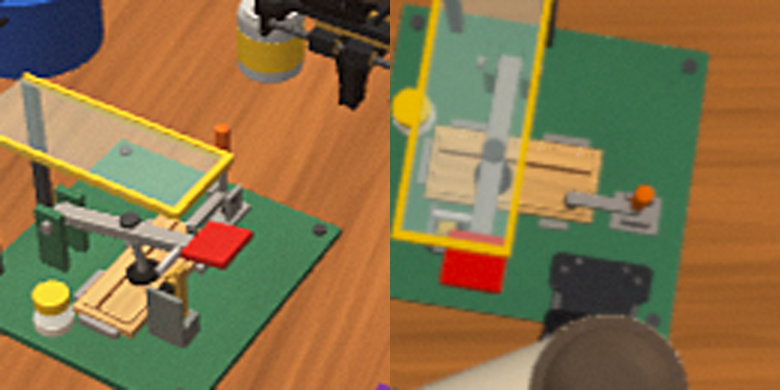

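Picture: the clamp is closed on the lid, with its handle upright at (222,138) left and (645,197) right. The lever is still up. Next I turn and tilt the tool away from the guard.

```bash
python3 -m creep '[[0.3,0.3,-0.97,0,0,0,0],[0.3,0.3,-0.97,0,0,0,0],[0.3,0.3,-0.97,0,0,0,0],[0.3,0.3,-0.97,0,0,0,0],[0.3,0.3,-0.97,0,0,0,0]]' >/dev/null
python3 -m creep '[[0.3,0.3,-0.97,0,0,0,0],[0.3,0.3,-0.97,0,0,0,0],[0.3,0.3,-0.97,0,0,0,0],[0.3,0.3,-0.97,0,0,0,0],[0.3,0.3,-0.97,0,0,0,0]]' >/dev/null
python3 -m creep '[[0.3,0.3,-0.97,0,0,0,0],[0.3,0.3,-0.97,0,0,0,0],[0.3,0.3,-0.97,0,0,0,0],[0.3,0.3,-0.97,0,0,0,0],[0.3,0.3,-0.97,0,0,0,0]]'
python3 -m creep '[[0,0,0,0,0,0,0]]' 
cat > g.py <<'E'
import sys
from h import *; from cell import r
st=r.state(); print(st["joint_positions"].round(2)); a=np.deg2rad(35)
go(st,[float(v)/1e3 for v in sys.argv[1:4]],rot((np.cos(a),0,np.sin(a)),(np.sin(a),0,-np.cos(a))),r.nose_length)
E
python3 g.py -155 0 210
```

```text
clock: 5.88
tool_pos: [0.416, -0.0225, 0.3622]
tool_rot: [0.026, 0.95, -0.079, 0.301]
force: [0.4, 0.4, 0.2]
width: 0.0007
gripper_force: 0.0
clock: 5.97
tool_pos: [0.415, -0.0236, 0.3613]
tool_rot: [0.027, 0.95, -0.081, 0.3]
force: [0.2, -1.6, -0.0]
width: 0.0007
gripper_force: 0.0
[ 0.46 -0.28 -0.86  0.67 -0.58  0.45]
tip now press mm [-162.8 -105.8  304.3] turn units [ 0.   -0.01  0.04] | shift units in current axes [-1.18 -2.65  2.04] in goal axes [-1.19 -2.64  2.04]
```

```bash
python3 -m creep '[[0,0,0,0,-0.6,0,0],[0,0,0,0,-0.7,0,0],[0,0,0,0,-0.7,0,0],[0,0,0,0,-0.64,0,0],[0,0,0,0,0,0,0]]' >/dev/null
python3 g.py -155 0 210
python3 -m creep '[[0,0,0,-0.3,0,0.5,0],[0,0,0,-0.45,0,0.8,0],[0,0,0,-0.45,0,0.74,0],[0,0,0,0,0,0,0]]' 
python3 g.py -121 0 160
```

```text
[ 0.7  -0.19 -0.83  0.79 -0.67  0.13]
tip now press mm [-161.2    5.2  305.7] turn units [-0.02 -0.02  0.04] | shift units in current axes [-1.25  0.13  2.05] in goal axes [-1.24  0.13  2.05]
clock: 6.72
tool_pos: [0.4428, 0.0766, 0.2826]
tool_rot: [0.032, 0.949, -0.083, 0.302]
force: [0.5, -1.9, 0.7]
width: 0.0005
gripper_force: 0.0
[ 0.49 -0.09 -1.02  1.23 -0.4  -0.2 ]
tip now press mm [-152.4   -3.   225.7] turn units [ 0.11 -0.06  0.03] | shift units in current axes [-0.3  -0.08  1.79] in goal axes [-0.29 -0.05  1.8 ]
```

The commanded pose lags because joint 3 is near its limit (-1.02 of -1.07). I'll fit a small kinematic model to the readings taken so far and look for a feasible pressing pose.

```bash
cat > kin.py <<'E'
from h import *; from scipy.optimize import least_squares
D=[([-.89644,.38549,.0068,-.00045,-1.19405,-.25857],[.25229,-.57138,.29128],[-.00025,-.2063,.9785,.00096]),
([-.04,.31,-.1,0,-1.16,-.17],[.5516,-.1841,.2917],[0,-.629,.778,0]),
([.34,-.04,-.35,.01,-1.25,-.52],[.4141,-.0228,.3617],[.003,-.642,.767,-.004]),
([.46,-.28,-.86,.67,-.58,.45],[.415,-.0236,.3613],[.027,.95,-.081,.3])]
AX=np.array([[0,0,1],[0,1,0],[0,-1,0],[1,0,0],[0,-1,0],[1,0,0]],float)
def fk(P,q):
    h,L1,a,e,o4,L2,f,d,Lt,s4,s6,r6=P
    X=np.array([a,0,0]); 
    pts=[[0,0,0],[a,0,h],[a,0,h+L1],[a,-o4,h+L1+e],[a+L2,0,h+L1+f],[0,-d,h+L1+f]]
    sg=[1,1,1,np.sign(s4),1,np.sign(s6)]
    R=Ro.identity(); t=np.zeros(3)
    for ax,p,s,qi in zip(AX,np.array(pts),sg,q):
        r=Ro.from_rotvec(ax*s*qi); t=t+R.apply(p-r.apply(p)); R=R*r
    tcp=np.array([a+L2+Lt,-d,h+L1+f])
    return t+R.apply(tcp),R*Ro.from_rotvec([r6,0,0])*Ro.from_matrix([[0,0,1],[0,1,0],[-1,0,0]])
def res(P,D):
    o=[]
    for q,p,w4 in D:
        t,R=fk(P,q); T=Ro.from_quat([w4[1],w4[2],w4[3],w4[0]]); o+=list((t-p)*5)+list((T.inv()*R).as_rotvec())
    return np.array(o+[0.02*(P[5]-.45),.02*(P[8]-.25),.02*P[4]])
def fit(D):
    best=None
    for s4 in(1,-1):
      for s6 in(1,-1):
        for r6 in(0,1.57,3.14,-1.57):
          g=lambda v:res(np.r_[v[:9],s4,s6,v[9]],D)
          s=least_squares(g,[.3,.4,0,.05,.0,.45,0.05,.16,.25,r6])
          if best is None or s.cost<best[0]: best=(s.cost,np.r_[s.x[:9],s4,s6,s.x[9]])
    return best
LO=np.array([-3.14,-1.21,-1.07,-3.16,-2.99,-3.1]);HI=np.array([3.14,2.06,1.41,2.05,-.16,3.1])
def ik(P,p,R,q0,lim=True):
    g=lambda q:np.r_[(fk(P,q)[0]-p)*5,(R.inv()*fk(P,q)[1]).as_rotvec()]
    s=least_squares(g,np.clip(q0,LO+1e-3,HI-1e-3),bounds=(LO,HI)); return s.x,s.cost
E
python3 - <<'E'
from kin import *; from cell import r
st=r.state(); D.append((st["joint_positions"],st["tool_pos"],st["tool_rot"]))
print(st["joint_positions"].round(3))
c,P=fit(D); print(c,P.round(4)); print(res(P,D)[:-3].reshape(-1,6).round(3)); np.save("P.npy",P)
a0=r.nose_length
for tilt in(20,25,30,35,40):
  for hd in(-40,-20,0,20,40):
    t=np.deg2rad(tilt);h=np.deg2rad(hd); Z=np.array([np.sin(t)*np.cos(h),np.sin(t)*np.sin(h),-np.cos(t)]); Xx=np.array([np.cos(t)*np.cos(h),np.cos(t)*np.sin(h),np.sin(t)])
    R=rot(Xx,Z); q=st["joint_positions"]; o=[]
    for z in(.21,.18,.15,.12,.1,.085,.07):
        q,e=ik(P,w((-.121,0,z))-R.apply([0,0,a0]),R,q); o.append(np.sqrt(2*e))
    print(tilt,hd,np.round(o,3),q.round(2))
E
```

```text
[ 0.485 -0.094 -1.022  1.234 -0.395 -0.2  ]
0.00019025138469216544 [ 1.6390e-01  5.6250e-01 -4.1000e-03  5.0000e-04 -2.8000e-03  4.2770e-01
 -2.3000e-03  1.5960e-01  2.3400e-01 -1.0000e+00 -1.0000e+00 -1.5703e+00]
[[-0.001  0.002 -0.002 -0.    -0.     0.001]
 [ 0.003  0.011  0.006  0.001 -0.    -0.   ]
 [ 0.005 -0.01  -0.004  0.004  0.002  0.   ]
 [ 0.    -0.003  0.002  0.001  0.001 -0.001]
 [-0.001  0.001 -0.002 -0.     0.     0.001]]
20 -40 [0. 0. 0. 0. 0. 0. 0.] [ 0.57  0.32 -0.81  0.76 -0.51 -0.55]
20 -20 [0. 0. 0. 0. 0. 0. 0.] [ 0.45  0.28 -0.93  1.08 -0.33 -0.42]
20 0 [0.    0.    0.    0.    0.    0.    0.017] [ 0.28  0.24 -0.99  1.37 -0.16 -0.23]
20 20 [0.    0.    0.    0.    0.    0.003 0.026] [ 0.45  0.25 -0.86  0.51 -0.16  0.81]
20 40 [0. 0. 0. 0. 0. 0. 0.] [ 0.42  0.27 -0.64 -0.12 -0.32  1.79]
25 -40 [0. 0. 0. 0. 0. 0. 0.] [ 0.55  0.32 -0.89  1.01 -0.52 -0.78]
25 -20 [0. 0. 0. 0. 0. 0. 0.] [ 0.3   0.26 -1.01  1.61 -0.32 -0.81]
25 0 [0.    0.    0.    0.    0.023 0.042 0.056] [ 0.06  0.24 -1.02  2.05 -0.16 -0.7 ]
25 20 [0.    0.    0.    0.029 0.061 0.083 0.103] [ 0.46  0
[... 571 characters left out ...]
   0.    0.001 0.023] [ 0.22  0.28 -1.06  2.05 -0.46 -1.17]
35 0 [0.    0.004 0.053 0.104 0.138 0.163 0.187] [ 0.13  0.23 -1.05  2.05 -0.29 -0.78]
35 20 [0.038 0.093 0.144 0.179 0.187 0.185 0.174] [ 0.14  0.26 -0.55 -1.22 -0.16  2.8 ]
35 40 [0. 0. 0. 0. 0. 0. 0.] [ 0.26  0.25 -0.56 -0.77 -0.22  2.55]
40 -40 [0. 0. 0. 0. 0. 0. 0.] [ 0.54  0.37 -1.    1.48 -0.69 -1.25]
40 -20 [0.    0.    0.    0.006 0.023 0.042 0.061] [ 0.26  0.3  -1.07  2.05 -0.56 -1.23]
40 0 [0.02  0.07  0.12  0.17  0.203 0.227 0.251] [ 0.18  0.24 -1.06  2.05 -0.38 -0.85]
40 20 [0.124 0.177 0.201 0.175 0.144 0.123 0.106] [ 0.06  0.25 -0.56 -1.46 -0.16  3.1 ]
40 40 [0. 0. 0. 0. 0. 0. 0.] [ 0.1   0.26 -0.52 -1.11 -0.3   2.99]
```

```bash
python3 - <<'E'
from kin import *; from cell import r
P=np.load("P.npy");st=r.state();a0=r.nose_length
gx,gy,gz=np.meshgrid([-.0375,0,.0375],np.linspace(-.095,.095,21),np.linspace(-.2,0,15)); B=np.c_[gx.ravel(),gy.ravel(),gz.ravel()]
def wristpt(q):
    P2=P.copy(); h,L1,a,e,o4,L2,f,d,Lt=P[:9]
    R=Ro.identity();t=np.zeros(3)
    for ax,p,s,qi in zip(AX[:3],np.array([[0,0,0],[a,0,h],[a,0,h+L1]]),[1,1,1],q): rr=Ro.from_rotvec(ax*s*qi);t=t+R.apply(p-rr.apply(p));R=R*rr
    return t+R.apply([a+L2,0,h+L1])
for tilt,hd in((30,-40),(35,-40),(30,-30),(35,-30),(35,-50)):
  t,h=np.deg2rad(tilt),np.deg2rad(hd)
  Z=np.array([np.sin(t)*np.cos(h),np.sin(t)*np.sin(h),-np.cos(t)])
  for roll in(0,-hd/2,-hd):
    X0=np.array([np.cos(t)*np.cos(h),np.cos(t)*np.sin(h),np.sin(t)]); R=rot(Ro.from_rotvec(-Z*np.deg2rad(roll)*-1).apply(X0),Z)
    q=st["joint_positions"]; 
    for z in(.21,.145,.11,.075):
        p=w((-.122,0,z))-R.apply([0,0,a0]); q,e=ik(P,p,R,q)
        b=pf(p+R.apply(B)); k=(b[:,1]>-.045)&(b[:,1]<.08)&(b[:,2]>.2); d=-.108-b[k,0].max()
        if z in(.145,.075): print(tilt,hd,roll,z,"guard gap mm",round(d*1e3),"body minz",b[:,2].min().round(3),"wrist",pf(wristpt(q)).round(3),"toolx",pf(ORG+R.apply([1,0,0])).round(2),q.round(2),round(e,6))
E
```

```text
30 -40 0 0.145 guard gap mm -45 body minz 0.187 wrist [-0.386  0.091  0.345] toolx [ 0.66 -0.56  0.5 ] [ 0.65  0.22 -0.82  0.87 -0.71 -0.67] 0.0
30 -40 0 0.075 guard gap mm -11 body minz 0.117 wrist [-0.385  0.049  0.291] toolx [ 0.66 -0.56  0.5 ] [ 0.55  0.32 -0.93  1.19 -0.56 -0.95] 0.0
30 -40 20.0 0.145 guard gap mm -53 body minz 0.171 wrist [-0.386  0.091  0.345] toolx [ 0.4  -0.79  0.47] [ 0.65  0.22 -0.82  0.87 -0.71 -1.02] 0.0
30 -40 20.0 0.075 guard gap mm -37 body minz 0.101 wrist [-0.385  0.049  0.291] toolx [ 0.4  -0.79  0.47] [ 0.55  0.32 -0.93  1.19 -0.56 -1.3 ] 0.0
30 -40 40 0.145 guard gap mm -50 body minz 0.16 wrist [-0.386  0.091  0.345] toolx [ 0.1  -0.92  0.38] [ 0.65  0.22 -0.82  0.87 -0.71 -1.37] 0.0
30 -40 40 0.075 guard gap mm -39 body minz 0.09 wrist [-0.385  0.049  0.291] toolx [ 0.1  -0.92  0.38] [ 0.55  0.32 -0.93  1.19 -0.56 -1.65] 0.0
35 -40 0 0.145 guard gap mm -40 body minz 0.181 wrist [-0.4    0.079  0.331] toolx [ 0.63 -0.53  0.57] [ 0.65  0.23 -0.87  1.02 -0.73 -0.83] 0.0
35 -40 0 0.075 guard gap mm 3 body minz 0.111 wrist [-0.394  0.039  0.282] tool
[... 2580 characters left out ...]
0 body minz 0.111 wrist [-0.383  0.09   0.28 ] toolx [ 0.53 -0.63  0.57] [ 0.64  0.38 -0.88  1.06 -0.71 -1.08] 0.0
35 -50 25.0 0.145 guard gap mm -53 body minz 0.16 wrist [-0.383  0.121  0.334] toolx [ 0.15 -0.84  0.52] [ 0.7   0.28 -0.78  0.86 -0.85 -1.3 ] 0.0
35 -50 25.0 0.075 guard gap mm -37 body minz 0.09 wrist [-0.383  0.09   0.28 ] toolx [ 0.15 -0.84  0.52] [ 0.64  0.38 -0.88  1.06 -0.71 -1.51] 0.0
35 -50 50 0.145 guard gap mm -55 body minz 0.147 wrist [-0.383  0.121  0.334] toolx [-0.25 -0.9   0.37] [ 0.7   0.28 -0.78  0.86 -0.85 -1.73] 0.0
35 -50 50 0.075 guard gap mm -30 body minz 0.077 wrist [-0.383  0.09   0.28 ] toolx [-0.25 -0.9   0.37] [ 0.64  0.38 -0.88  1.06 -0.71 -1.95] 0.0
```

```bash
python3 - <<'E'
from kin import *; from cell import r
P=np.load("P.npy");st=r.state();a0=r.nose_length
gx,gy,gz=np.meshgrid([-.0375,0,.0375],np.linspace(-.095,.095,21),np.linspace(-.2,0,15)); B=np.c_[gx.ravel(),gy.ravel(),gz.ravel()]
for tilt in(30,35,40):
 for hd in(-20,-30,-40):
  t,h=np.deg2rad(tilt),np.deg2rad(hd)
  Z=np.array([np.sin(t)*np.cos(h),np.sin(t)*np.sin(h),-np.cos(t)])
  for roll in(hd/2,hd,hd*1.4):
    X0=np.array([np.cos(t)*np.cos(h),np.cos(t)*np.sin(h),np.sin(t)]); R=rot(Ro.from_rotvec(Z*np.deg2rad(roll)).apply(X0),Z)
    q=st["joint_positions"];o=[];m=9
    for z in(.21,.145,.11,.075):
        p=w((-.126,0,z))-R.apply([0,0,a0]); q,e=ik(P,p,R,q); m=min(m,(q-LO).min(),(HI-q).min())
        b=pf(p+R.apply(B)); k=(b[:,1]>-.045)&(b[:,1]<.08)&(b[:,2]>.21); o.append(round((-.108-b[k,0].max())*1e3)); 
    print(tilt,hd,roll,"gaps",o,"minz",b[:,2].min().round(3),"toolx",pf(ORG+R.apply([1,0,0])).round(2),q.round(2),"margin",round(m,2),round(e,5))
E
```

```text
30 -20 -10.0 gaps [5, 5, 24, 41] minz 0.109 toolx [ 0.86 -0.13  0.49] [ 0.23  0.25 -1.05  1.91 -0.37 -0.87] margin 0.02 0.0
30 -20 -20 gaps [15, 15, 27, 47] minz 0.101 toolx [0.88 0.04 0.47] [ 0.23  0.25 -1.05  1.91 -0.37 -0.69] margin 0.02 0.0
30 -20 -28.0 gaps [13, 13, 19, 39] minz 0.097 toolx [0.88 0.18 0.44] [ 0.23  0.25 -1.05  1.91 -0.37 -0.55] margin 0.02 0.0
30 -30 -15.0 gaps [-3, -3, 18, 36] minz 0.105 toolx [ 0.85 -0.19  0.48] [ 0.42  0.28 -1.01  1.51 -0.47 -0.73] margin 0.06 0.0
30 -30 -30 gaps [11, 12, 23, 41] minz 0.095 toolx [0.9  0.06 0.43] [ 0.42  0.28 -1.01  1.51 -0.47 -0.46] margin 0.06 0.0
30 -30 -42.0 gaps [5, 5, 11, 22] minz 0.09 toolx [0.89 0.26 0.37] [ 0.42  0.28 -1.01  1.51 -0.47 -0.26] margin 0.06 0.0
30 -40 -20.0 gaps [-12, -12, 8, 32] minz 0.101 toolx [ 0.84 -0.26  0.47] [ 0.55  0.32 -0.94  1.19 -0.56 -0.61] margin 0.13 0.0
30 -40 -40 gaps [6, 8, 19, 32] minz 0.09 toolx [0.92 0.07 0.38] [ 0.55  0.32 -0.94  1.19 -0.56 -0.26] margin 0.13 0.0
30 -40 -56.0 gaps [-5, -5, -5, 9] minz 0.085 toolx [0.9  0.32 0.28] [ 0.55  0.32 -0.94  1.19 -0.56  0.02] margin 0.13 0.
[... 1522 characters left out ...]
 67] minz 0.089 toolx [ 0.77 -0.15  0.62] [ 0.39  0.32 -1.07  1.83 -0.63 -1.03] margin 0.0 0.0
40 -30 -30 gaps [20, 23, 39, 63] minz 0.077 toolx [0.82 0.1  0.56] [ 0.39  0.32 -1.07  1.83 -0.63 -0.76] margin 0.0 0.0
40 -30 -42.0 gaps [20, 20, 20, 43] minz 0.07 toolx [0.83 0.29 0.48] [ 0.39  0.32 -1.07  1.83 -0.63 -0.55] margin 0.0 0.0
40 -40 -20.0 gaps [0, 4, 29, 58] minz 0.085 toolx [ 0.77 -0.2   0.6 ] [ 0.56  0.35 -1.    1.46 -0.7  -0.89] margin 0.07 0.0
40 -40 -40 gaps [14, 19, 29, 50] minz 0.071 toolx [0.86 0.12 0.49] [ 0.56  0.35 -1.    1.46 -0.7  -0.54] margin 0.07 0.0
40 -40 -56.0 gaps [8, 8, 8, 22] minz 0.064 toolx [0.86 0.36 0.36] [ 0.56  0.35 -1.    1.46 -0.7  -0.26] margin 0.07 0.0
```

```bash
python3 - <<'E'
from kin import *; from cell import r
T,S=load("pics/top0.npz"),load("pics/side0.npz")
sp=lambda x,y:((x-390)/2.6+175,y/2.6+160); tp=lambda x,y:(x/2.6+200,y/2.6+110)
P,e=tri(S,sp(620,190),T,tp(117,262)); print("brass",pf(P).round(3),e)
for q in((635,248),(597,238),(615,255)): print("post base",pf(onz(S,sp(*q),.012)).round(3))
K=np.load("P.npy");st=r.state();a0=r.nose_length
gx,gy,gz=np.meshgrid([-.0375,.0375],[-.095,.095],[0]); B=np.c_[gx.ravel(),gy.ravel(),gz.ravel()]
t,h=np.deg2rad(35),np.deg2rad(-35)
Z=np.array([np.sin(t)*np.cos(h),np.sin(t)*np.sin(h),-np.cos(t)]);X0=np.array([np.cos(t)*np.cos(h),np.cos(t)*np.sin(h),np.sin(t)]); R=rot(Ro.from_rotvec(Z*h).apply(X0),Z)
np.save("R.npy",R.as_matrix())
for z in(.145,.075):
    p=w((-.126,0,z))-R.apply([0,0,a0]); print(z,(pf(p+R.apply(B))*1e3).round().tolist())
q=st["joint_positions"]
for tip in((-.17,0,.225),(-.15,0,.2),(-.13,0,.17),(-.126,0,.145),(-.126,0,.075)):
    q,e=ik(K,w(tip)-R.apply([0,0,a0]),R,q); print(q.round(2),e.round(6))
go(st,(-.17,0,.225),R,a0)
E
```

```text
brass [-0.081  0.031  0.105] 0.009268279045297015
post base [-0.105  0.029  0.012]
post base [-0.054  0.04   0.012]
post base [-0.09   0.053  0.012]
0.145 [[-184.0, 109.0, 153.0], [-118.0, 115.0, 188.0], [-200.0, -70.0, 216.0], [-134.0, -63.0, 251.0]]
0.075 [[-184.0, 109.0, 83.0], [-118.0, 115.0, 118.0], [-200.0, -70.0, 146.0], [-134.0, -63.0, 181.0]]
[ 0.81  0.03 -0.84  0.82 -0.9   0.  ] 0.0
[ 0.74  0.09 -0.86  0.9  -0.82 -0.04] 0.0
[ 0.66  0.16 -0.89  1.02 -0.73 -0.12] 0.0
[ 0.62  0.2  -0.92  1.12 -0.68 -0.21] 0.0
[ 0.48  0.31 -1.01  1.51 -0.58 -0.52] 0.0
tip now press mm [-152.4   -3.   225.7] turn units [-3.05 -1.06 -0.99] | shift units in current axes [-0.21 -0.63 -0.14] in goal axes [-0.17 -0.57 -0.31]
```

```bash
python3 -m creep '[[0,0,0,-0.21,-0.63,-0.14,0],[-0.76,-0.27,-0.25,0,0,0,0],[-0.76,-0.27,-0.25,0,0,0,0],[-0.76,-0.27,-0.25,0,0,0,0],[-0.76,-0.27,-0.25,0,0,0,0]]'
python3 -m creep '[[0,0,0,0,0,0,0],[0,0,0,0,0,0,0]]'
cat > g2.py <<'E'
import sys
from h import *; from cell import r
st=r.state(); print(st["joint_positions"].round(2),st["force"].round(1))
go(st,[float(v)/1e3 for v in sys.argv[1:4]],Ro.from_matrix(np.load("R.npy")),r.nose_length)
E
python3 g2.py -126 0 155
```

```text
clock: 7.13
tool_pos: [0.4377, 0.1068, 0.2879]
tool_rot: [0.19, 0.951, -0.083, 0.231]
force: [1.0, -0.6, -0.8]
width: 0.0006
gripper_force: 0.0
clock: 7.3
tool_pos: [0.4384, 0.1072, 0.2868]
tool_rot: [0.188, 0.951, -0.082, 0.233]
force: [-0.6, 0.3, -1.0]
width: 0.0005
gripper_force: 0.0
[ 0.81  0.03 -0.83  0.81 -0.9   0.  ] [-0.6  0.3 -1. ]
tip now press mm [-169.3    5.   229.6] turn units [-0.11 -0.04 -0.02] | shift units in current axes [ 0.06 -0.58  2.08] in goal axes [ 0.07 -0.61  2.08]
```

```bash
python3 g2.py -121 -6 172
python3 -m creep '[[-0.11,-0.04,0,0.03,-0.2,0.5,0],[0,0,0,0.03,-0.2,0.6,0],[0,0,0,0.03,-0.1,0.5,0],[0,0,0,0,0,0,0]]'
python3 g2.py -121 -6 160
```

```text
[ 0.81  0.03 -0.83  0.81 -0.9   0.  ] [-0.6  0.3 -1. ]
tip now press mm [-169.3    5.   229.6] turn units [-0.11 -0.04 -0.02] | shift units in current axes [ 0.36 -0.32  1.84] in goal axes [ 0.37 -0.34  1.84]
clock: 7.63
tool_pos: [0.4714, 0.0951, 0.2265]
tool_rot: [0.196, 0.95, -0.084, 0.228]
force: [0.6, 0.1, 0.4]
width: 0.0004
gripper_force: 0.0
[ 0.68  0.15 -0.89  1.01 -0.74 -0.12] [0.6 0.1 0.4]
tip now press mm [-135.3   -2.4  169.4] turn units [ 0.07  0.05 -0.01] | shift units in current axes [ 0.19 -0.01  0.39] in goal axes [ 0.19 -0.01  0.39]
```

```bash
python3 -m creep '[[0,0,0,0.19,0,0.3,0],[0,0,0,0.02,0,0.02,0],[0,0,0,0,0,0,0]]'
python3 g2.py -121 -6 155
python3 - <<'E'
from h import *; from cell import viewer,r
R=Ro.from_matrix(np.load("R.npy")); print("down 10mm:",(R.inv().apply([0,0,-.01])/.04).round(3),"press -x 10mm",(R.inv().apply(RP.apply([-.01,0,0]))/.04).round(3))
ims=[]
for n in("side","top"):
    s=viewer.snapshot(n); c=proj(s,[w((-.1,0,.12))])[0].astype(int); a=s["pixels"][c[1]-60:c[1]+60,c[0]-60:c[0]+60,::-1]; ims.append(cv2.resize(a,(390,390),interpolation=cv2.INTER_CUBIC))
cv2.imwrite("pics/b3.png",np.hstack(ims)); print(r.state()["clock"])
E
```

```text
clock: 7.88
tool_pos: [0.4846, 0.091, 0.2234]
tool_rot: [0.194, 0.95, -0.085, 0.23]
force: [-0.2, 0.9, 0.6]
width: 0.0007
gripper_force: 0.0
[ 0.64  0.17 -0.89  1.05 -0.72 -0.13] [-0.2  0.9  0.6]
tip now press mm [-121.3   -4.   166.3] turn units [ 0.03  0.   -0.03] | shift units in current axes [-0.13 -0.04  0.25] in goal axes [-0.13 -0.04  0.25]
down 10mm: [-0.117 -0.082  0.205] press -x 10mm [-0.22   0.021 -0.117]
7.9833
```

View pics/b3.png

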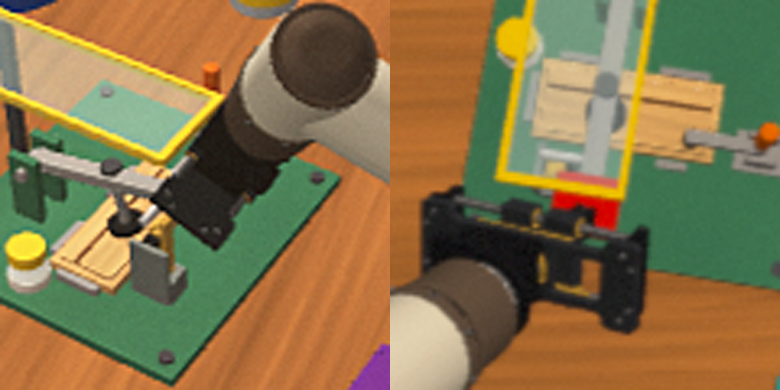

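Picture: the closed fingers stand above the red paddle's front, at about (575,250) in the right crop. The body is clear of the guard's front edge.

```bash
python3 -m creep '[[0,0,0,-0.05,-0.03,0.08,0],[0,0,0,-0.05,-0.03,0.08,0],[0,0,0,-0.05,-0.03,0.08,0],[0,0,0,-0.04,-0.03,0.06,0],[0,0,0,0,0,0,0]]' | egrep 'force|tool_pos'
python3 g2.py -121 -6 145
python3 -m creep '[[0,0,0,-0.04,-0.03,0.06,0],[0,0,0,-0.04,-0.03,0.06,0],[0,0,0,-0.04,-0.03,0.06,0]]' | egrep 'force|tool_pos'
python3 -m creep '[[0,0,0,-0.04,-0.03,0.06,0],[0,0,0,-0.04,-0.03,0.06,0],[0,0,0,-0.04,-0.03,0.06,0]]' | egrep 'force|tool_pos'
python3 g2.py -121 -6 130
```

```text
tool_pos: [0.4838, 0.0916, 0.2067]
force: [0.4, 0.2, 0.8]
gripper_force: 0.2
[ 0.62  0.2  -0.91  1.11 -0.69 -0.19] [0.4 0.2 0.8]
tip now press mm [-122.3   -3.6  149.7] turn units [0.04 0.01 0.01] | shift units in current axes [-0.03  0.02  0.13] in goal axes [-0.03  0.02  0.13]
tool_pos: [0.4838, 0.0924, 0.1981]
force: [-2.0, 0.3, 3.2]
gripper_force: 1.7
tool_pos: [0.4835, 0.0929, 0.1893]
force: [-3.0, -0.2, 5.3]
gripper_force: 2.2
[ 0.59  0.22 -0.94  1.2  -0.65 -0.27] [-3.  -0.2  5.3]
tip now press mm [-122.6   -2.4  132.4] turn units [ 0.04 -0.01 -0.01] | shift units in current axes [0.   0.07 0.1 ] in goal axes [0.   0.07 0.1 ]
```

```bash
python3 -m creep '[[0,0,0,-0.04,-0.02,0.06,0],[0,0,0,-0.04,-0.02,0.06,0],[0,0,0,-0.02,-0.01,0.03,0]]' | egrep 'force|tool_pos'
python3 -m creep '[[0,0,0,-0.02,-0.01,0.03,0],[0,0,0,-0.02,-0.01,0.03,0]]' | egrep 'force|tool_pos'
python3 -m creep '[[0,0,0,-0.02,-0.01,0.03,0],[0,0,0,-0.02,-0.01,0.03,0]]' | egrep 'force|tool_pos'
python3 g2.py -121 -6 110
```

```text
tool_pos: [0.4828, 0.0928, 0.1813]
force: [-3.2, 0.7, 5.5]
gripper_force: 2.6
tool_pos: [0.4826, 0.0928, 0.1785]
force: [-2.9, 1.1, 4.0]
gripper_force: 2.3
tool_pos: [0.4823, 0.0927, 0.1754]
force: [-1.8, 1.5, 3.8]
gripper_force: 2.0
[ 0.57  0.24 -0.97  1.27 -0.63 -0.33] [-1.8  1.5  3.8]
tip now press mm [-123.8   -2.7  118.4] turn units [ 0.03 -0.   -0.  ] | shift units in current axes [-0.04  0.01  0.23] in goal axes [-0.04  0.01  0.23]
```

```bash
python3 -m creep '[[0,0,0,-0.02,-0.01,0.03,0],[0,0,0,0,0,0,0]]' | egrep 'force|tool_pos'
python3 -m creep '[[0,0,0,-0.02,-0.01,0.03,0],[0,0,0,0,0,0,0]]' | egrep 'force|tool_pos'
```

```text
tool_pos: [0.4822, 0.0926, 0.1737]
force: [-3.0, 2.1, 4.1]
gripper_force: 2.2
tool_pos: [0.4822, 0.0926, 0.1725]
force: [-2.2, 1.4, 5.5]
gripper_force: 2.3
```

```bash
python3 -m creep '[[0,0,0,-0.02,-0.01,0.03,0],[0,0,0,-0.02,-0.01,0.03,0],[0,0,0,0,0,0,0]]' | egrep 'force|tool_pos'
```

```text
tool_pos: [0.4819, 0.0925, 0.1695]
force: [-2.8, 1.8, 5.2]
gripper_force: 2.5
```

```bash
python3 -m creep '[[0,0,0,-0.02,-0.01,0.03,0],[0,0,0,0,0,0,0]]' | egrep 'force|tool_pos'
```

```text
tool_pos: [0.482, 0.0925, 0.1684]
force: [-4.8, 2.3, 7.4]
gripper_force: 3.7
```

```bash
python3 -m creep '[[0,0,0,-0.02,-0.01,0.03,0],[0,0,0,0,0,0,0]]' | egrep 'force|tool_pos'
```

```text
tool_pos: [0.482, 0.0925, 0.1675]
force: [-6.2, 3.2, 11.1]
gripper_force: 5.4
```

```bash
python3 -m creep '[[0,0,0,-0.02,-0.01,0.03,0],[0,0,0,0,0,0,0]]' | egrep 'force|tool_pos'
```

```text
tool_pos: [0.482, 0.0925, 0.1665]
force: [-8.5, 3.9, 15.1]
gripper_force: 7.1
```

```bash
python3 -m creep '[[0,0,0,-0.01,-0.01,0.015,0],[0,0,0,0,0,0,0]]' | egrep 'force|tool_pos'
```

```text
tool_pos: [0.482, 0.0925, 0.1661]
force: [-9.2, 3.5, 16.6]
gripper_force: 8.1
```

```bash
python3 -m creep '[[0,0,0,0.05,0.03,-0.08,0],[0,0,0,0.05,0.03,-0.08,0],[0,0,0,0.05,0.03,-0.08,0],[0,0,0,0,0,0,0],[0,0,0,0,0,0,0]]' | egrep 'clock|force|tool_pos'
python3 -m creep '[[0,0,0,-0.2,0,-0.3,0],[0,0,0,-0.4,0,-0.5,0],[0,0,0,-0.5,0,-0.7,0],[0,0,0,-0.5,0,-0.7,0],[0,0,0,0,0,0,0]]' | egrep 'clock|force|tool_pos'
python3 g2.py -180 0 230
python3 - <<'E'
from h import *; from cell import viewer,r
ims=[]
for n in("side","top"):
    s=viewer.snapshot(n); c=proj(s,[w((-.05,0,.1))])[0].astype(int); a=s["pixels"][c[1]-60:c[1]+60,c[0]-60:c[0]+60,::-1]; ims.append(cv2.resize(a,(390,390),interpolation=cv2.INTER_CUBIC))
cv2.imwrite("pics/b4.png",np.hstack(ims)); print(r.state()["joint_positions"])
E
```

```text
clock: 11.15
tool_pos: [0.4815, 0.0922, 0.1755]
force: [0.7, -0.2, 0.1]
gripper_force: 0.1
clock: 11.57
tool_pos: [0.3874, 0.1362, 0.219]
force: [-1.0, 1.2, 0.1]
gripper_force: 0.0
[ 0.95  0.08 -0.99  0.87 -0.83 -0.26] [-1.   1.2  0.1]
tip now press mm [-224.7   24.2  161.9] turn units [-0.03 -0.03  0.05] | shift units in current axes [ 1.73  1.04 -0.67] in goal axes [ 1.73  1.03 -0.67]
[ 0.94301907  0.08628938 -0.98629166  0.87931447 -0.8286805  -0.26202657]
```

View pics/b4.png

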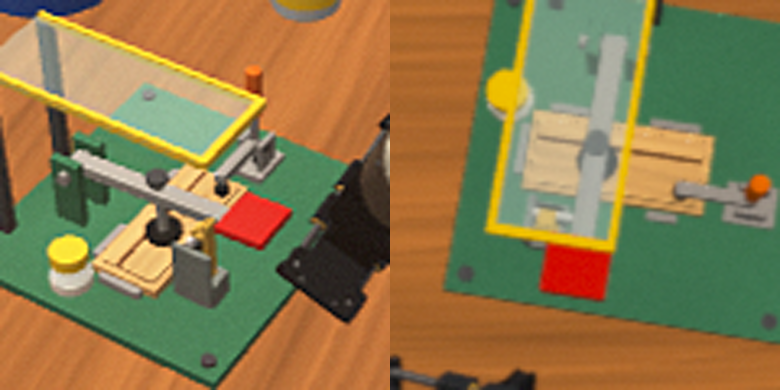

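Picture: the paddle is held down by itself at (255,220) left. The foot is on the lid, the clamp is still closed and the guard is untouched. Next is the reorientation for opening the clamp.

```bash
cat > g3.py <<'E'
import sys
from kin import *; from cell import r
st=r.state(); R=rot((0,-1,0),(0,0,-1)); tip=[float(v)/1e3 for v in sys.argv[1:4]]
print(st["joint_positions"].round(2),st["force"].round(1)); go(st,tip,R,r.nose_length)
q,e=ik(np.load("P.npy"),w(tip)-R.apply([0,0,r.nose_length]),R,st["joint_positions"]); print("ik",q.round(2),e.round(6))
E
python3 -m creep '[[0,0,0,0.2,0.15,-0.4,0],[0,0,0,0.4,0.3,-0.7,0],[0,0,0,0.4,0.3,-0.7,0],[0,0,0,0.4,0.3,-0.7,0],[0,0,0,0,0,0,0]]' | egrep 'clock|force|tool_pos'
python3 g3.py -20 -120 250
```

```text
clock: 12.08
tool_pos: [0.3906, 0.1323, 0.3453]
force: [0.7, -0.1, -0.1]
gripper_force: 0.0
[ 1.   -0.07 -0.75  0.67 -1.14  0.03] [ 0.7 -0.1 -0.1]
tip now press mm [-220.8   20.8  288.2] turn units [-1.2  -6.36 14.42] | shift units in current axes [4.49 3.11 4.62] in goal axes [ 4.09 -5.84  0.64]
ik [ 0.15  0.32 -0.02  0.   -1.23 -0.33] 0.0
```

```bash
python3 -m creep '[[-0.08,-0.424,0.961,0,0,0,0],[-0.08,-0.424,0.961,0,0,0,0],[-0.08,-0.424,0.961,0,0,0,0],[-0.08,-0.424,0.961,0,0,0,0],[-0.08,-0.424,0.961,0,0,0,0]]' >/dev/null
python3 -m creep '[[-0.08,-0.424,0.961,0,0,0,0],[-0.08,-0.424,0.961,0,0,0,0],[-0.08,-0.424,0.961,0,0,0,0],[-0.08,-0.424,0.961,0,0,0,0],[-0.08,-0.424,0.961,0,0,0,0]]' >/dev/null
python3 -m creep '[[-0.08,-0.424,0.961,0,0,0,0],[-0.08,-0.424,0.961,0,0,0,0],[-0.08,-0.424,0.961,0,0,0,0],[-0.08,-0.424,0.961,0,0,0,0],[-0.08,-0.424,0.961,0,0,0,0]]' >/dev/null
python3 -m creep '[[0,0,0,0,0,0,0]]' | egrep 'clock|force|tool_pos'
python3 g3.py -20 -120 260
```

```text
clock: 13.42
tool_pos: [0.3892, 0.1292, 0.3391]
force: [0.2, -0.8, -0.4]
gripper_force: 0.0
[ 0.72 -0.02 -0.39  0.   -1.22 -0.9 ] [ 0.2 -0.8 -0.4]
tip now press mm [-255.1   39.7  269.4] turn units [ 0.07 -0.1  -0.05] | shift units in current axes [ 3.98 -5.89  0.23] in goal axes [ 4.01 -5.86  0.23]
ik [ 0.15  0.31 -0.    0.   -1.25 -0.33] 0.0
```

```bash
python3 -m creep '[[0,-0.1,0,0.5,0,0,0],[0,0,0,0.9,0,0,0],[0,0,0,0.9,0,0,0],[0,0,0,0.9,0,0,0],[0,0,0,0.8,-0.2,0,0]]' >/dev/null
python3 -m creep '[[0,0,0,0,-0.9,0,0],[0,0,0,0,-0.95,0,0],[0,0,0,0,-0.95,0,0],[0,0,0,0,-0.95,0,0],[0,0,0,0,-0.95,0,0]]' >/dev/null
python3 -m creep '[[0,0,0,0,-0.9,0,0],[0,0,0,0,0,0,0]]' | egrep 'clock|force|tool_pos'
python3 g3.py -20 -118 120
```

```text
clock: 14.42
tool_pos: [0.5948, -0.0682, 0.3336]
force: [0.0, 1.0, -0.3]
gripper_force: 0.0
[ 0.16  0.32  0.01 -0.   -1.28 -0.33] [ 0.   1.  -0.3]
tip now press mm [ -18.8 -118.9  263.9] turn units [ 0.1  -0.03  0.01] | shift units in current axes [-0.03  0.01  3.6 ] in goal axes [-0.02  0.05  3.6 ]
ik [ 0.16  0.43 -0.2  -0.   -0.95 -0.33] 0.0
```

```bash
python3 -m creep '[[0.1,0,0,0,0,0.6,0],[0,0,0,0,0,0.9,0],[0,0,0,0,0,0.9,0],[0,0,0,0,0,0.9,0],[0,0,0,0,0,0.5,0]]' | egrep 'force'
python3 -m creep '[[0,0,0,0,0,0,0]]' | egrep 'clock|force'
python3 g3.py -20 -118 107
```

```text
force: [0.4, 0.6, -1.3]
gripper_force: 0.0
clock: 14.92
force: [-0.9, -0.3, -0.6]
gripper_force: 0.0
[ 0.16  0.43 -0.22 -0.   -0.93 -0.33] [-0.9 -0.3 -0.6]
tip now press mm [ -27.1 -119.2  110.2] turn units [ 0.09 -0.03  0.02] | shift units in current axes [-0.02 -0.16  0.08] in goal axes [-0.02 -0.16  0.08]
ik [ 0.16  0.44 -0.21 -0.   -0.92 -0.33] 0.0
```

```bash
python3 -m creep '[[0,0,0,0,-0.14,0.06,0],[0,0,0,0.2,0,0,0],[0,0,0,0.2,0,0,0],[0,0,0,0.2,0,0,0],[0,0,0,0.2,0,0,0]]' | egrep 'force'
python3 -m creep '[[0,0,0,0.2,0,0,0],[0,0,0,0.2,0,0,0],[0,0,0,0.2,0,0,0]]' | egrep 'clock|force'
python3 g3.py -20 -208 107
```

```text
force: [2.8, 4.4, -1.2]
gripper_force: 2.0
clock: 15.58
force: [-0.6, 2.7, -0.6]
gripper_force: 1.1
[ 0.06  0.43 -0.21 -0.   -0.93 -0.23] [-0.6  2.7 -0.6]
tip now press mm [ -17.6 -173.7  114.5] turn units [-0.03  0.01  0.02] | shift units in current axes [0.86 0.06 0.19] in goal axes [0.86 0.05 0.19]
ik [ 0.01  0.44 -0.21 -0.   -0.92 -0.18] 0.0
```

```bash
python3 -m creep '[[0,0,0,0.2,0,0.1,0],[0,0,0,0.2,0,0.09,0],[0,0,0,0.2,0,0,0],[0,0,0,0.26,0,0,0],[0,0,0,0,0,0,0]]' | egrep 'clock|force'
python3 g3.py -20 -208 107
```

```text
clock: 16.0
force: [1.1, -0.2, 0.4]
gripper_force: 0.0
[ 0.    0.45 -0.21  0.   -0.91 -0.18] [ 1.1 -0.2  0.4]
tip now press mm [ -17.  -209.4  106.6] turn units [-0.03  0.    0.01] | shift units in current axes [-0.03  0.07 -0.01] in goal axes [-0.03  0.07 -0.01]
ik [ 0.01  0.44 -0.21  0.   -0.92 -0.18] 0.0
```

Force is gone, so the clamp has probably snapped open. I'll lift away, settle and look.

```bash
python3 -m creep '[[0,0,0,0.2,0,-0.5,0],[0,0,0,0.3,0,-0.9,0],[0,0,0,0.3,0,-0.9,0],[0,0,0,0.5,0,-0.8,0],[0,0,0,0.8,0,-0.3,0]]' | egrep 'force'
python3 -m creep '[[0,0,0,0.8,0,0,0],[0,0,0,0.8,0,0,0],[0,0,0,0,0,0,0],[0,0,0,0,0,0,0],[0,0,0,0,0,0,0]]' | egrep 'clock|force|tool_pos'
python3 - <<'E'
from h import *; from cell import viewer,r
ims=[]
for n in("side","top"):
    s=viewer.snapshot(n); np.savez(f"pics/{n}9.npz",**s); c=proj(s,[w((-.03,-.06,.07))])[0].astype(int); a=s["pixels"][c[1]-65:c[1]+65,c[0]-65:c[0]+65,::-1]; ims.append(cv2.resize(a,(390,390),interpolation=cv2.INTER_CUBIC))
    print(n,"lid corners expected",[tuple((np.array(p)-c+65)*3) for p in proj(s,[w((x,y,.028)) for x in(-.04,.04) for y in(-.11,.07)]).round(1)])
cv2.imwrite("pics/b5.png",np.hstack(ims))
E
```

```text
force: [-0.3, -0.6, -0.1]
gripper_force: 0.0
clock: 16.83
tool_pos: [0.5544, -0.3016, 0.3121]
force: [0.1, 0.8, 0.5]
gripper_force: 0.0
side lid corners expected [(np.float64(227.69999999999993), np.float64(201.0)), (np.float64(140.09999999999997), np.float64(297.90000000000003)), (np.float64(170.70000000000002), np.float64(177.0)), (np.float64(81.0), np.float64(270.29999999999995))]
top lid corners expected [(np.float64(239.40000000000003), np.float64(220.20000000000002)), (np.float64(71.09999999999997), np.float64(193.79999999999998)), (np.float64(250.5), np.float64(146.70000000000002)), (np.float64(83.70000000000002), np.float64(120.59999999999997))]
```

View pics/b5.png

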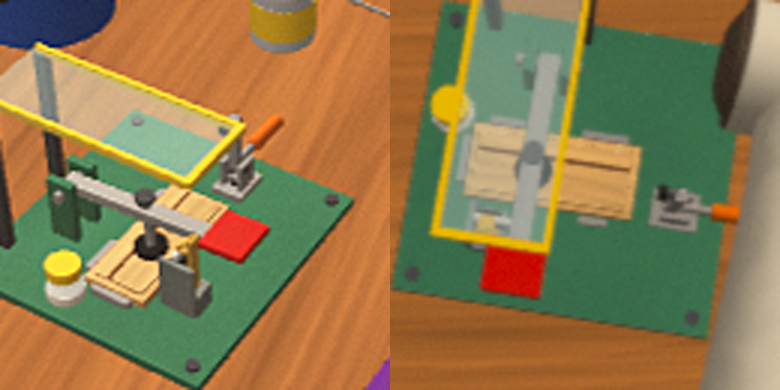

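The clamp is fully open, with its arm upright at (237,150) and the handle level at (268,133). The lever is latched, the foot is on the lid and the robot is clear. The lid's corners, at (632,218) and (642,148) right, match the nest to within about 3 mm. Handing in.

```bash
python3 -c "
from cell import r; print(r.sign_off())"
```

```text
the job is handed in; nothing more can be done
None
```

The job is handed in: the clamp was closed on the lid, the lever was pushed to its bumper (about 17 N) and stayed down by itself, and the clamp was swung back open; the last pictures show the lid in its nest, but the hand-in returned no verdict.

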